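# Bring the knob-lidded jar round to the front and hold the carousel

## Robot

A 6-joint arm with a two-finger parallel gripper is mounted at the origin on the work surface. World frame = base frame: x ahead of the robot, y to its left, z up, the work surface at z = 0. Lengths are in mm, angles in rad, forces in N, time in s.
With the tool pointing down it reaches from about 200 to 875 mm from the base axis. Payload 3.4 kg.
Tool frame: the origin (TCP) lies midway between the tips of the shut fingers; the grasp point (between the pads) lies 19 mm behind it; z points along the fingers, y is the line along which they close (so a half turn about z gives the same grasp; the last joint's range is limited). The gripper opens to 94 mm and grips with 3 to 60 N. Pads are 16 mm wide; open, the fingers measure 119 mm over their backs; the gripper's body (75 mm by 177 mm) begins 78 mm behind the grasp point.
Start: joints at [1.024, 0.276, 1.505, -0, 1.361, -0.121], TCP at [237.525, 523.686, 205.493] pointing down, gripper open.
Joint ranges: [-2.89, 2.89], [-0.75, 2.08], [0.22, 2.7], [-1.18, 4.32], [0.11, 2.71], [-2.7, 2.7]. Speed limits (rad/s): [2.57, 2.57, 3.14, 3.14, 3.14, 3.14].

## Interface

Orientations are given as [roll, pitch, yaw] about the fixed x, y, z axes, in that order (R = Rz(yaw) Ry(pitch) Rx(roll)).
In Python, from plant import manip, capture, camera_model gives the robot as it stands. The module is installed in compiled form; this text tells all that it offers.
- The arm moves only by the tool jog_arm, never from a script. Its argument "increments" is a list of rows, each a list of 4 numbers: the shift along the tool's x, y, z normalised to -1 to 1, where 1 is 0.2 m, then the turn about the tool's z normalised to -1 to 1, where 1 is pi rad. In form: [[x, y, z, spin], ...]. A call has 1 to 20 rows; each row shifts and turns the commanded pose from where the row before left it, along the tool's axes as they then stand; what a row does not reach is not made up. A row lasts 1/10 s, in which the tool goes at most 50 mm and 8.59 degrees, less where a joint would pass 70% of its speed; a pose out of reach is approached as far as the arm can. A call with a number of a shift or a turn outside -1 to 1 is refused whole. A call with a gripper value outside its range is refused whole. "hand" is the opening, from 0 (shut) to 1 (fully open), set as the call begins (left out, the last holds). The fingers move at their own pace and stop on an object; "squeeze" is the grip in N (left out, the last holds). Time passes only in rows, so rows that do not move let the fingers close. It gives the time, the measured TCP pose, the force, the opening and the grip force at its end, in the units of the state.
- manip.read_state(): the state, without advancing time (a new reading comes with each control period).
- capture(name): name is "side" or "top"; returns the picture (384x512x3 uint8, red, green, blue); there is no depth.
- camera_model(name): a dict with "intrinsics" (3x3 intrinsics, pixels), "R" (3x3) and "t" (3): a world point X has camera coordinates R X + t. Camera axes: x right, y down, z forward; pixel columns grow to the right and rows downward; lengths in mm; the calibration is good to about 2 mm. A picture is of the moment at which its call begins. camera_model takes no time and is no camera call.
- manip.sign_off(): hands the job in; it is judged then, once.
The state is a dict: "time": time; "joints": joint angles; "joint_vel": joint speeds; "joint_efforts": joint torques, N m; "eef_pos": TCP position; "orientation": TCP orientation; "wrist_force": force on the tool from outside, world axes, zero at the start; "wrist_torque": the same for the moment, N m; "width": finger opening in mm; "grip_force": force on a finger pad.
Only numpy, scipy, OpenCV 4.12 (cv2) and the standard library are available. Lean on these libraries where they do the work, as an engineer would, in place of code of your own. Each camera call takes 0.05 s, during which the arm holds its last target. There are 200 camera calls.

## Task

On the bathroom counter, first slide the splash screen all the way to the open end of its rail. Then turn the carousel by its handle until the jar with the ball knob on its lid stands squarely at the front, by the arrow on the tray, and finish still holding the carousel firmly by the handle so that it cannot turn while I take the jar. Leave the jars standing in their places, and do not disturb the duck, mug and comb.

Things in the scene. Friction and masses are not known exactly. Their poses are not given: they have to be found in the camera images.
- screen (a joint): Slide of the frosted splash screen along the rail on the robot's side of the tray, in m: 0 is closed (in front of the carousel), 0.200 is fully open, against the end stop. It grows along the tray's +y (to the robot's left, give or take the tray's yaw). Sliding friction is about 1.5 N and it stays where it is left.
- screen_grip (a point): Point in the upright steel tab in the middle of the screen's top edge, 131 mm above the counter, 15 mm below the tab's top. The tab is 14 mm thick (point x, across the rail), 26 mm long (point y, along the rail, the opening direction) and stands 43 mm above the screen's top edge (180 mm long, 12 mm thick), which is 28 mm below this point.
- carousel: Wooden turntable: disc of 224 mm diameter, 12 mm thick, with four ring-walled places (20 mm high) for jars, 90 degrees apart, centred 75 mm from the axis. Origin on the vertical turning axis at the disc's underside, 22 mm above the counter; z up. Turns without stops either way; friction (about 0.05 N m) keeps it where it is left. An 18 mm post on the axis carries the handle.
- handle (a point): Grip point of the carousel's handle, on the turning axis, 202 mm above the counter: a level wooden bar 64 mm long (point x), 16 mm thick (point y), 36 mm tall, its top 16 mm above this point. It turns with the carousel. No jar comes higher than 145 mm above the counter.
- front (a point): The front position, fixed to the tray: the wanted jar's axis must come over it. It lies 75 mm from the carousel's axis on the robot's side, towards the arrow, 50 mm above the counter. A low raised dark steel arrowhead (about 30 mm wide) on the tray just outside the disc marks it. Its axes are the tray's: -x points from the carousel to the front.
- knob_jar: The wanted jar: white ceramic, 49 mm diameter, flat steel lid with a 24 mm ball knob, 107 mm tall in all. Loose, standing in one of the carousel's four places with about 3 mm play all round. Origin at the centre of its underside, z up.
- flat_jar: White ceramic jar of the same size with a flat steel lid and no knob, 78 mm tall, in another place of the carousel. Origin at the centre of its underside.
- tumbler: Open white ceramic tumbler, 49 mm diameter, 88 mm tall, in another place of the carousel. Origin at the centre of its underside.
- pump: White ceramic soap pump, 49 mm diameter, with a steel neck and spout, 108 mm tall, in another place of the carousel. Origin at the centre of its underside.
- duck: Bystander: bath duck about 110 mm long, 82 mm wide, 95 mm tall, loose on the counter left of the carousel. Origin at the centre of its underside.
- mug: Bystander: blue mug, 72 mm diameter, 85 mm tall, loose on the counter beyond the duck. Origin at the centre of its underside.
- comb: Bystander: black comb, 150 mm long, 6 mm thick, lying on the counter right of the carousel. Origin near its centre, at its underside.
Not all that is in view belongs to the job. What is shaped like the knob_jar but blue is not meant. Leave any orange look-alike of the tumbler alone.

How it is judged (in metres and radians):
On the way, in this order (a step that is already met when the one before it is completed fails the run):
1. the screen is slid to the open end of its rail (value of joint screen above 0.188 m), for 0.2 s.
2. the knob-lidded jar stands at the front (horizontal distance between knob_jar and front below 0.014 m), for 0.2 s.
At the end, for the whole second after the job is handed in: The screen is within 12 mm of its open end stop; the knob-lidded jar's axis is within 14 mm of the front position; the fingers hold the carousel (contact force over 3 N) and it is still (under 0.1 rad/s); all four jars stand upright (within 0.15 rad) in their places on the carousel (value of joint screen above 0.188 m and horizontal distance between knob_jar and front below 0.014 m and contact force between the fingers and carousel above 3 N and angular speed of carousel below 0.1 rad/s and angle between each of knob_jar, flat_jar, tumbler, pump's own z axis and vertical below 0.15 rad and horizontal distance between knob_jar and carousel between 0.067 and 0.083 m and height (world z) of each of knob_jar, flat_jar, tumbler, pump below 0.042 m and horizontal distance between flat_jar and carousel between 0.067 and 0.083 m and horizontal distance between tumbler and carousel between 0.067 and 0.083 m and horizontal distance between pump and carousel between 0.067 and 0.083 m); the arm keeps its last pose, push and grip.
It fails at once if the duck is moved by more than 30 mm (distance of duck from where it was at the start of the episode above 0.03 m).
It fails at once if the comb is moved by more than 30 mm (distance of comb from where it was at the start of the episode above 0.03 m).
It fails at once if the mug is moved by more than 30 mm (distance of mug from where it was at the start of the episode above 0.03 m).
It fails at once if a jar is tipped by more than 0.5 rad (angle between any of knob_jar, flat_jar, tumbler, pump's own z axis and vertical above 0.5 rad).
It also fails if it takes over 64 s, if anything falls off the work surface, if the arm or the gripper's body presses on something with over 40 N, if the wrist force passes 120 N, or if a joint passes its speed limit or range.

## Working session

There is one attempt and no reset: what is moved stays moved. The work goes in short steps, Python scripts to look and compute and a tool call to move; the robot and the scene stay as the last step left them, time stands still between calls to the robot, and variables do not carry over. Pictures are saved under pics/ and viewed, at most 10 in all, crops included, and the job is handed in when it is done.

Besides the shell and the picture viewer there is one more tool, called after "Call:" as name(argument=value, ...) on one line, values as JSON. jog_arm: Moves the arm, as the interface text tells. Scaled input: -1 to 1 covers 0.2 m each way for a shift and pi rad each way for a turn. Its arguments: {"type":"object","properties":{"increments":{"type":"array","items":{"type":"array","items":{"type":"number","minimum":-1,"maximum":1}}},"hand":{"type":"number"},"squeeze":{"type":"number"}},"required":["increments"]}

```bash
mkdir -p pics; python3 - <<'E'
from plant import manip,capture,camera_model
import cv2
for n in("side","top"):
    im=capture(n); cv2.imwrite(f"pics/{n}0.png",cv2.resize(im[:,:,::-1],(800,600),interpolation=cv2.INTER_CUBIC)); cv2.imwrite(f"raw_{n}0.png",im[:,:,::-1])
    c=camera_model(n);print(n,c["intrinsics"],(-c["R"].T@c["t"]),c["R"])
print(manip.read_state())
E
```

```text
side [[348.06935615   0.         248.1139737 ]
 [  0.         348.06935615 190.0588552 ]
 [  0.           0.           1.        ]] [448.94734787 533.83705885 603.10956558] [[-0.9916241  -0.12904622 -0.00535831]
 [-0.06914062  0.56542137 -0.82189917]
 [ 0.10909268 -0.81464455 -0.5696078 ]]
top [[360.89607516   0.         254.94964635]
 [  0.         360.89607516 197.07779204]
 [  0.           0.           1.        ]] [ 361.42263124  -92.70966258 1017.04583584] [[-0.07196685 -0.99740489 -0.00206586]
 [-0.97545349  0.07081483 -0.2085084 ]
 [ 0.20811359 -0.01299055 -0.97801839]]
{'time': 0.1, 'joints': array([ 1.02400278e+00,  2.76542400e-01,  1.50595399e+00, -1.38657800e-05,
        1.36067919e+00, -1.21003587e-01]), 'joint_vel': array([-0.00189786, -0.0025494 , -0.00260044,  0.00023099,  0.00010685,
        0.00076852]), 'joint_efforts': array([ 8.90326846e-04, -4.05455339e+01, -2.37780172e+01,  7.02718226e-02,
        2.98593496e-02, -7.45856846e-05]), 'eef_pos': array([237.26038975, 523.24473563, 204.70609501]), 'orientation': array([-3.14001966e+00, -1.77615616e-04,  2.71580545e+00]), 'wrist_force': array([-0.1317242 , -0.42665637, -0.75627508]), 'wrist_torque': array([ 0.00820896, -0.03895542, -0.02278482]), 'grip_force': 0.0, 'width': 94.09705538807047}
```

View pics/top0.png

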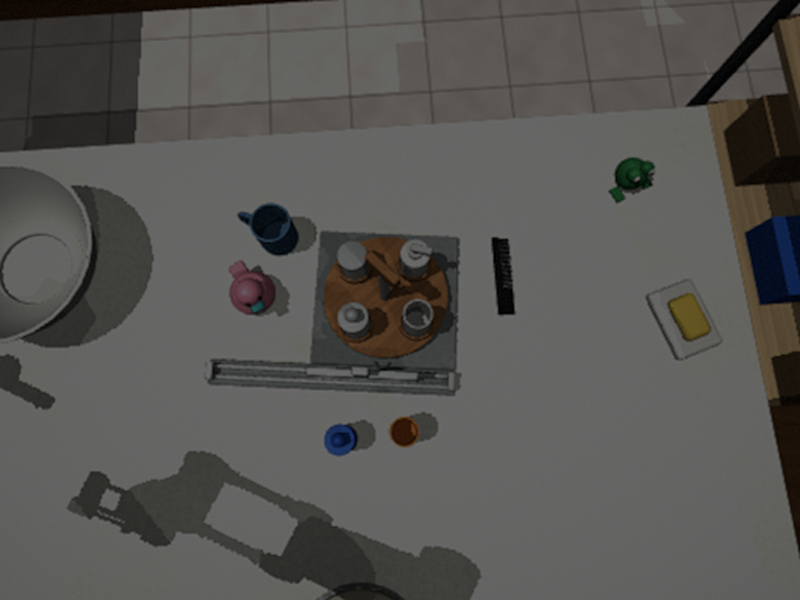

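View pics/side0.png

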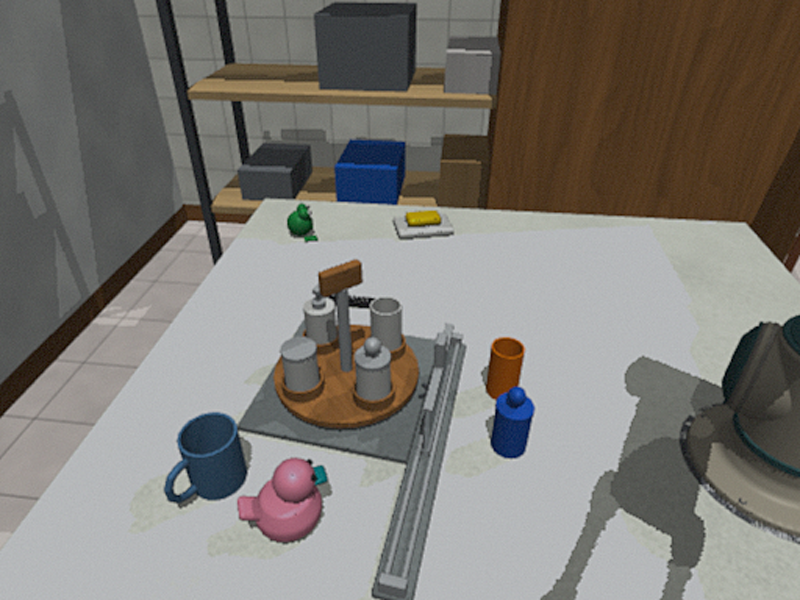

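Top view (800x600): knob jar (353,318), handle (384,268), screen tab ≈(360,371), arrow (383,367). Side view: handle (341,277), knob (373,346), tab ≈(442,342). I'll zoom in on both in one picture.

```bash
python3 - <<'E'
import cv2,numpy as np
t=cv2.imread("raw_top0.png");s=cv2.imread("raw_side0.png")
a=cv2.resize(t[145:255,195:305],(400,400),interpolation=cv2.INTER_CUBIC)   # top
b=cv2.resize(s[160:280,180:300],(400,400),interpolation=cv2.INTER_CUBIC)
o=np.clip(np.hstack([a,b]).astype(float)*1.4,0,255).astype(np.uint8)
cv2.imwrite("pics/zoom.png",o)
E
```

```text
(no output)
```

View pics/zoom.png

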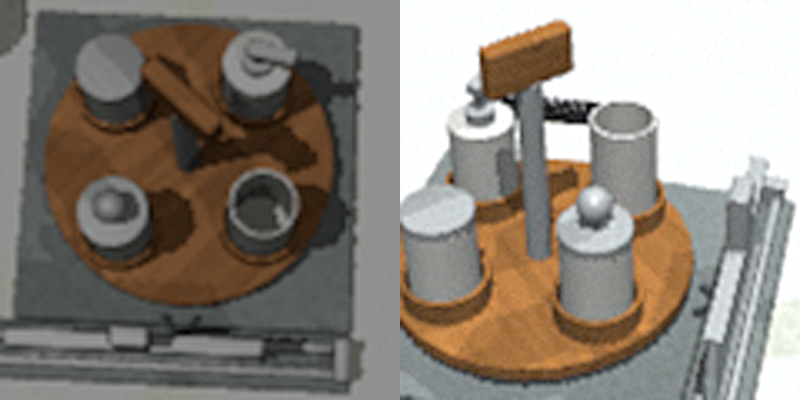

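Zoom (left = top view, right = side view): tab top at about (128,335) / (743,180); knob at (110,203) / (597,200); bar centre at (183,95) / (527,60). The knob jar is at front-left, with the tumbler at front-right.

```bash
cat > h.py <<'E'
import numpy as np,cv2
from plant import manip,capture,camera_model
C={n:camera_model(n) for n in("side","top")}
def ray(n,p):
    c=C[n];d=c["R"].T@np.linalg.inv(c["intrinsics"])@np.array([*p,1.]);return -c["R"].T@c["t"],d
def plane(n,p,z):
    o,d=ray(n,p);return (o+d*(z-o[2])/d[2])[:2]
def tri(pt,ps):
    P=[C[n]["intrinsics"]@np.c_[C[n]["R"],C[n]["t"]] for n in("top","side")]
    X=cv2.triangulatePoints(P[0],P[1],np.float64(pt),np.float64(ps)).ravel();return X[:3]/X[3]
zt=lambda u,v:(195+u/3.636-.36,145+v/3.636-.36)
zs=lambda u,v:(180+(u-400)/3.333-.35,160+v/3.333-.35)
def proj(n,X):
    c=C[n];q=c["intrinsics"]@(c["R"]@np.array(X)+c["t"]);return q[:2]/q[2]
E
python3 - <<'E'
from h import *
np.set_printoptions(precision=1,suppress=True)
print("tabtop",tri(zt(128,335),zs(743,180)),plane("top",zt(128,335),146),plane("side",zs(743,180),146))
print("knob",tri(zt(110,203),zs(597,200)),plane("top",zt(110,203),129))
a,b=plane("top",zt(152,65),218),plane("top",zt(213,130),218)
print("handle",tri(zt(183,93),zs(523,40)),a,b,(a+b)/2,np.degrees(np.arctan2(*(b-a)[::-1])),np.linalg.norm(b-a))
c,d=plane("side",zs(480,50),218),plane("side",zs(568,22),218)
print("side bar",c,d,np.degrees(np.arctan2(*(d-c)[::-1])))
im=cv2.imread("raw_top0.png");h=cv2.cvtColor(im,cv2.COLOR_BGR2HSV)
m=cv2.inRange(h,(3,90,30),(20,255,255));m[:145]=0;m[240:]=0;m[:,:195]=0;m[:,300:]=0
cs,_=cv2.findContours(m,0,2);k=cv2.convexHull(max(cs,key=cv2.contourArea))
e=cv2.fitEllipse(k);print(e,"disc",plane("top",e[0],34))
for f in[((38,12),(358,28)),((0,322),(350,333)),((0,380),(350,390))]:
    p,q=[plane("top",zt(*x),8) for x in f];v=p-q;print("yaw",p,q,np.degrees(np.arctan2(-v[0],v[1])))
print("arrow",plane("top",zt(183,320),10))
for n,z,u in(("flat",100,(111,65)),("tumb",110,(264,200)),("pump",92,(252,70)),("knoblid",100,(113,212))):print(n,plane("top",zt(*u),z))
E
```

```text
tabtop [453.3 -37.1 150.2] [453.5 -36.8] [453.5 -42.5]
knob [545.6 -28.8 131.9] [547.2 -28.6]
handle [598.6 -84.9 212.4] [616.  -66.5] [ 570.6 -102.2] [593.3 -84.4] -141.84513604249432 57.69864926769026
side bar [621.7 -61.5] [ 573.  -101.6] -140.4876895047445
((246.5196990966797, 189.8990020751953), (77.07825469970703, 79.5106201171875), 91.1360855102539) disc [592.8 -83.7]
yaw [734.4  29.7] [ 702.  -227.5] -7.177931390610526
yaw [485.2  69.8] [ 457.3 -198.2] -5.9396024128029135
yaw [440.9  71.4] [ 414.1 -194.2] -5.756145612538653
arrow [476.4 -71. ]
flat [655.8 -32.8]
tumb [ 545.4 -135.7]
pump [ 647.  -135.5]
knoblid [546.5 -28.3]
```

Call:
jog_arm(increments=[[0, 0, 0, -0.0343], [0, 0, 0, -0.0343], [0, 0, 0, -0.0343], [-0.0977, -0.1913, 0, 0], [-0.0977, -0.1913, 0, 0], [-0.0977, -0.1913, 0, 0], [-0.0977, -0.1913, 0, 0], [-0.0977, -0.1913, 0, 0], [-0.0977, -0.1913, 0, 0], [-0.0977, -0.1913, 0, 0], [-0.0977, -0.1913, 0, 0], [-0.0977, -0.1913, 0, 0], [-0.0977, -0.1913, 0, 0], [-0.0977, -0.1913, 0, 0], [-0.0977, -0.1913, 0, 0], [-0.0977, -0.1913, 0, 0], [-0.0977, -0.1913, 0, 0], [0, 0, 0, 0]], hand=1, squeeze=20)

```text
time: 1.9
eef_pos: [456.7, -41.7, 205.0]
orientation: [-3.139, 0.001, 3.034]
wrist_force: [-0.5, 1.2, -0.3]
width: 93.9
grip_force: 0.0
```

Call:
jog_arm(increments=[[0.015, 0, 0, 0], [0, 0, 0.1, 0], [0, 0, 0.1, 0], [0, 0, 0.1, 0], [0, 0, 0.1, 0], [0, 0, 0.05, 0], [0, 0, 0, 0]])

```text
time: 2.6
eef_pos: [450.1, -35.3, 114.4]
orientation: [3.141, -0.003, 3.041]
wrist_force: [0.6, 1.4, 0.1]
width: 94.0
grip_force: 0.0
```

```bash
python3 - <<'E'
from h import *
a=capture("top")[170:270,185:285,::-1];b=capture("side")[130:290,220:380,::-1]
o=np.hstack([cv2.resize(x,(400,400),interpolation=cv2.INTER_CUBIC) for x in(a,b)])
cv2.imwrite("pics/g1.png",np.clip(o*1.3,0,255).astype(np.uint8))
E
```

```text
(no output)
```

View pics/g1.png

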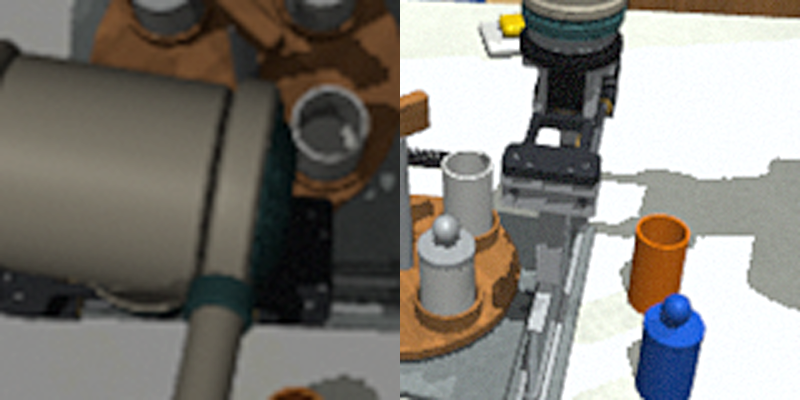

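The side view shows the gripper over where the tab was, at about (556,209) in the crop, and clear of the jars. I'll close it now.

Call:
jog_arm(increments=[[0, 0, 0, 0], [0, 0, 0, 0], [0, 0, 0, 0], [0, 0, 0, 0], [0, 0, 0, 0], [0, 0, 0, 0], [0, 0, 0, 0], [0, 0, 0, 0], [0, 0, 0, 0], [0, 0, 0, 0]], hand=0, squeeze=20)

```text
time: 3.7
eef_pos: [451.8, -36.7, 115.4]
orientation: [3.141, -0.0, 3.038]
wrist_force: [-0.2, 1.3, 0.2]
width: 25.7
grip_force: 20.0
```

Call:
jog_arm(increments=[[0, 0.05, 0, 0], [0, 0.1, 0, 0], [0, 0.1, 0, 0], [0, 0.1, 0, 0], [0, 0.1, 0, 0], [0, 0.1, 0, 0], [0, 0.1, 0, 0], [0, 0.1, 0, 0], [0, 0.1, 0, 0], [0, 0.05, 0, 0], [0, 0.03, 0, 0], [0, 0, 0, 0]])

```text
time: 4.9
eef_pos: [471.4, 133.9, 114.7]
orientation: [-3.111, 0.003, 3.049]
wrist_force: [4.2, -42.5, -1.4]
width: 46.6
grip_force: 19.9
```

Call:
jog_arm(increments=[[0, 0.02, 0, 0], [0, 0.02, 0, 0], [0, 0.02, 0, 0], [0, 0, 0, 0], [0, 0, 0, 0]])

```text
time: 5.4
eef_pos: [472.4, 144.6, 114.4]
orientation: [-3.11, 0.002, 3.048]
wrist_force: [5.0, -41.0, -2.1]
width: 68.3
grip_force: 19.9
```

The tab stopped after about 160 mm. The first picture showed the screen starting part open (about 150 mm of free rail on the left), so this is probably the end stop. I'll open the gripper, rise and look.

Call:
jog_arm(increments=[[0, -0.05, 0, 0], [0, -0.05, 0, 0], [0, -0.01, 0, 0], [0, 0, 0, 0], [0, 0, 0, 0]])

```text
time: 5.9
eef_pos: [470.5, 123.7, 115.1]
orientation: [-3.112, 0.003, 3.047]
wrist_force: [2.9, -39.4, -1.3]
width: 26.5
grip_force: 19.9
```

Call:
jog_arm(increments=[[0, 0, 0, 0], [0, 0, 0, 0], [0, 0, 0, 0], [0, 0, -0.1, 0], [0, 0, -0.2, 0], [0, 0, -0.2, 0], [0, 0, -0.2, 0], [0, 0, -0.2, 0], [0, 0, -0.1, 0], [-0.15, 0, 0, 0], [-0.15, 0, 0, 0], [0, 0, 0, 0]], hand=1)

```text
time: 7.1
eef_pos: [532.4, 132.4, 314.6]
orientation: [3.141, 0.001, 3.039]
wrist_force: [0.1, -0.0, -0.3]
width: 93.7
grip_force: 0.0
```

```bash
python3 - <<'E'
from h import *
a=capture("top")[150:270,125:305,::-1];b=capture("side")[190:384,180:380,::-1]
o=np.hstack([cv2.resize(a,(480,320),interpolation=cv2.INTER_CUBIC),cv2.resize(b,(320,320),interpolation=cv2.INTER_CUBIC)])
cv2.imwrite("pics/g2.png",np.clip(o*1.3,0,255).astype(np.uint8))
E
```

```text
(no output)
```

View pics/g2.png

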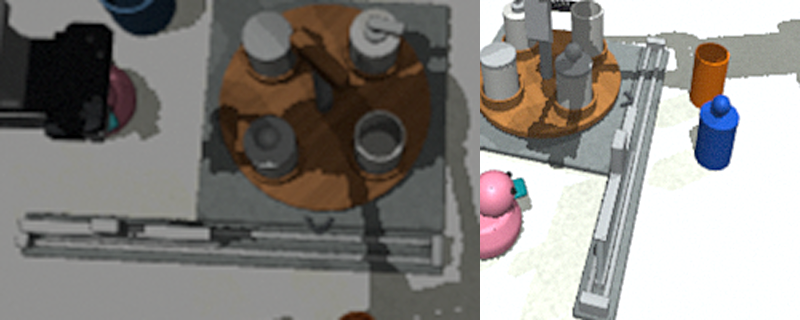

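The screen's left end now sits against the rail's left end stop, at (27,225) in the crop. The jars are unmoved. Next I go above the handle.

Call:
jog_arm(increments=[[-0.0855, -0.2087, 0, 0], [-0.0855, -0.2087, 0, 0], [-0.0855, -0.2087, 0, 0], [-0.0855, -0.2087, 0, 0], [-0.0855, -0.2087, 0, 0], [0, 0, 0, 0], [0, 0, 0, 0]])

```text
time: 7.9
eef_pos: [592.3, -84.2, 315.2]
orientation: [3.14, -0.001, 3.038]
wrist_force: [-0.8, 0.1, 0.5]
width: 93.9
grip_force: 0.0
```

Call:
jog_arm(increments=[[0, 0, 0, 0.0469], [0, 0, 0, 0.0469], [0, 0, 0, 0.0469], [0, 0, 0, 0.0469], [0, 0, 0, 0.0469], [0, 0, 0, 0.0469], [0, 0, 0, 0.0469], [0, 0, 0, 0.0469], [0, 0, 0, 0.0469], [0, 0, 0, 0.0469], [0, 0, 0, 0.0469], [0, 0, 0, 0.0469], [0, 0, 0, 0.0469], [0, 0, 0, 0.0469], [0, 0, 0, 0.0469], [0, 0, 0, 0.0469], [0, 0, 0, 0], [0, 0, 0, 0]])

```text
time: 9.7
eef_pos: [592.6, -82.6, 315.9]
orientation: [-3.141, -0.0, 0.687]
wrist_force: [-1.0, -0.5, -0.4]
width: 94.6
grip_force: 0.0
```

Call:
jog_arm(increments=[[0.0116, 0.0095, 0, 0], [0, 0, 0.2, 0], [0, 0, 0.2, 0], [0, 0, 0.1, 0], [0, 0, 0.1, 0], [0, 0, 0.06, 0], [0, 0, 0, 0], [0, 0, 0, 0]])

```text
time: 10.5
eef_pos: [596.8, -84.3, 184.1]
orientation: [3.141, -0.001, 0.682]
wrist_force: [0.1, 0.2, 0.5]
width: 93.8
grip_force: 0.0
```

Call:
jog_arm(increments=[[0, 0, 0, 0], [0, 0, 0, 0], [0, 0, 0, 0], [0, 0, 0, 0], [0, 0, 0, 0], [0, 0, 0, 0], [0, 0, 0, 0], [0, 0, 0, 0], [0, 0, 0, 0], [0, 0, 0, 0], [0, 0, 0, 0], [0, 0, 0, 0]], hand=0, squeeze=10)

```text
time: 11.7
eef_pos: [595.7, -83.6, 183.4]
orientation: [-3.14, 0.0, 0.682]
wrist_force: [-1.0, 2.6, 0.8]
width: 16.8
grip_force: 9.9
```

Call:
jog_arm(increments=[[0, 0, 0, 0], [0, 0, 0, 0], [0, 0, 0, -0.01], [0, 0, 0, -0.016], [0, 0, 0, -0.016], [0, 0, 0, -0.016], [0, 0, 0, -0.016], [0, 0, 0, -0.016], [0, 0, 0, -0.016], [0, 0, 0, -0.016], [0, 0, 0, -0.016], [0, 0, 0, -0.016], [0, 0, 0, -0.016], [0, 0, 0, -0.016], [0, 0, 0, -0.016], [0, 0, 0, -0.016], [0, 0, 0, -0.016], [0, 0, 0, 0], [0, 0, 0, 0], [0, 0, 0, 0]], squeeze=25)

```text
time: 13.7
eef_pos: [596.6, -84.0, 183.4]
orientation: [3.141, -0.001, 1.416]
wrist_force: [0.5, 4.1, -0.4]
width: 16.2
grip_force: 25.0
```

```bash
python3 - <<'E'
from h import *
t=capture("top");s=capture("side");cv2.imwrite("raw_t3.png",t[:,:,::-1]);cv2.imwrite("raw_s3.png",s[:,:,::-1])
a=t[145:255,195:305,::-1];b=s[160:280,180:300,::-1]
o=np.hstack([cv2.resize(x,(400,400),interpolation=cv2.INTER_CUBIC) for x in(a,b)])
cv2.imwrite("pics/g3.png",np.clip(o*1.3,0,255).astype(np.uint8))
E
```

```text
(no output)
```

View pics/g3.png

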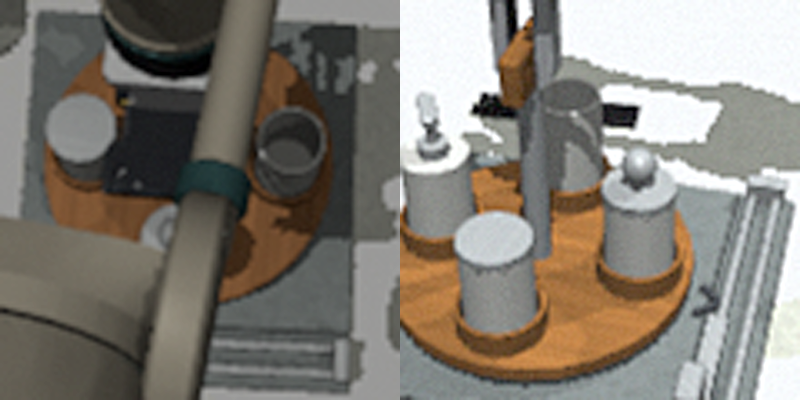

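The carousel has turned. In the side view the knob is at (638,165), and in the top view the flat lid is at (81,125) and the tumbler rim at (290,140). The jars are upright. I'll compute the residual, calibrating the side view with its own arrow and earlier points.

```bash
python3 - <<'E'
from h import *
np.set_printoptions(precision=1,suppress=True)
k=plane("side",zs(638,165),117+14);k0=plane("side",zs(597,200),131);post=plane("side",zs(537,258),34)
print("knob side now",k,"before",k0,"post",post)
ar=plane("side",zs(706,300),12);print("arrow",ar)
F=plane("top",zt(81,125),100);T=plane("top",zt(290,140),110)
print("flat",F,"tumb",T,"mid",(F+T)/2,np.degrees(np.arctan2(*(F-T)[::-1])))
ax=np.array([596,-84.])
an=lambda p:np.degrees(np.arctan2(*(p-ax)[::-1]))
print("angles knob",an(k),an(k0),np.linalg.norm(k-ax),"arrow",an(ar),"front wanted 174.0")
th=np.radians(174);print("front",ax+75*np.array([np.cos(th),np.sin(th)]))
E
```

```text
knob side now [523.4 -68.8] before [544.8 -29.6] post [597.6 -75.4]
arrow [474.5 -70.4]
flat [612.2  -8.7] tumb [ 587.6 -157.7] mid [599.9 -83.2] 80.6312925233928
angles knob 168.18311625187224 133.26210171542957 74.19700485909978 arrow 173.61122576717025 front wanted 174.0
front [521.4 -76.2]
```

Call:
jog_arm(increments=[[0, 0, 0, -0.0085], [0, 0, 0, -0.0085], [0, 0, 0, -0.008], [0, 0, 0, 0], [0, 0, 0, 0], [0, 0, 0, 0]])

```text
time: 14.4
eef_pos: [596.7, -84.1, 183.4]
orientation: [3.141, -0.001, 1.495]
wrist_force: [2.8, 2.9, -3.3]
width: 15.9
grip_force: 25.0
```

```bash
python3 - <<'E'
from h import *
t=capture("top");s=capture("side")
a=t[145:255,195:305,::-1];b=s[160:280,180:300,::-1]
o=np.hstack([cv2.resize(x,(400,400),interpolation=cv2.INTER_CUBIC) for x in(a,b)])
cv2.imwrite("pics/g4.png",np.clip(o*1.3,0,255).astype(np.uint8))
E
```

```text
(no output)
```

View pics/g4.png

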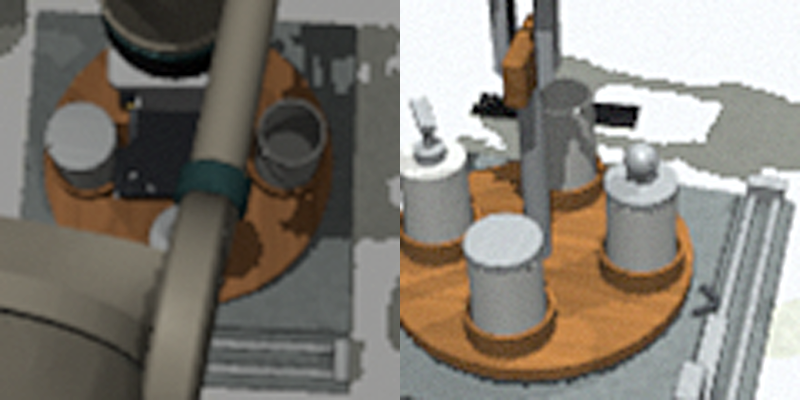

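Now the side view has the knob at (641,160), and the top view has the flat lid at (81,132) and the tumbler rim at (292,130). All are upright.

```bash
python3 - <<'E'
from h import *
np.set_printoptions(precision=1,suppress=True)
k=plane("side",zs(641,160),131)
F=plane("top",zt(81,132),100);T=plane("top",zt(292,130),110)
print(k,F,T,np.degrees(np.arctan2(*(F-T)[::-1]))+90)
print("expected knob px side at front", proj("side",[521.4,-76.2,131]), "seen",zs(641,160))
print(manip.read_state()["orientation"])
E
```

```text
[522.1 -74.4] [607.   -8.5] [ 594.8 -159.7] 175.415341836084
expected knob px side at front [252.3 207.2] seen (251.9572307230723, 207.654800480048)
[ 3.1 -0.   1.5]
```

```bash
python3 -c "
from plant import manip
print(manip.sign_off())"
```

```text
the job is handed in; nothing more can be done
None
```

I handed the job in with the screen against its open end stop, the knob jar measured about 2 mm from the front position, all four jars upright, and the gripper holding the carousel handle at 25 N; no verdict came back.

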